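# Hang the cassette tray on the sloping drain stand and load it

### The arm

A 6-joint arm with a two-finger parallel gripper is mounted at the origin on a cart in front of the work surface, level with it; the furniture and walls round the work are solid. World frame = base frame: x ahead of the robot, y to its left, z up, the work surface at z = 0. Lengths are in m, angles in rad, forces in N, time in s.
With the tool pointing down it reaches from about 0.275 to 0.85 m from the base axis. Payload 19 kg.
Tool frame: the origin (TCP) lies at the very end of the fingers, on their centre line; the grasp point (between the pads) lies bot.grip_depth behind it (bot.grip_depth is the distance from the TCP to the grasp point, in m); z points along the fingers, y is the direction in which the jaws open and shut (so a half turn about z gives the same grasp; the last joint's range is limited). The gripper opens to 85 mm and grips with 20 to 120 N. Pads are 22 mm wide; open, the fingers measure 114 mm over their backs; the gripper's body (76 mm by 85 mm) begins 54 mm behind the grasp point. The pads swing forward as they close: fully open they stand 13 mm farther back than shut.
Start: joints at [1.014, 0.15, 1.437, -0, 1.554, -0.134], TCP at [0.236, 0.524, 0.231] pointing down, gripper open.
Joint ranges: [-2.8, 2.8], [-0.68, 2.1], [0.12, 2.68], [-1.39, 4.53], [0.16, 2.79], [-2.81, 2.81]. Speed limits (rad/s): [1.89, 1.89, 2.22, 3.01, 3.01, 3.01].

### API

Orientations are given as a 3x3 rotation matrix whose columns are the frame's x, y, z axes.
In Python, from station import bot gives the robot as it stands.
- The arm moves only by the tool send_rows, never from a script. Its argument "targets" is a list of rows, each a list of 3 entries, a list of its own where there are three numbers: the closure, from 0 (fully open) to 1 (shut), then the shift along the tool's x, y, z scaled (see below), then the turn about the tool's z scaled (see below). A call has 1 to 8 rows; each row is the pose to reach, as a shift and turn from the pose commanded when the call began, along the tool's axes at that moment, turning the shorter way round; what a row does not reach only later rows make up. The controller multiplies each number of a shift by 0.5 m and each number of a turn by 180 degrees. A row lasts 1/10 s, in which the tool goes at most 50 mm and 8.59 degrees, less where a joint would pass 70% of its speed; a pose out of reach is approached as far as the arm can. A call with a number of a shift or a turn outside -1 to 1 is refused whole. A call with a gripper value outside its range is refused whole. The fingers move at their own pace and stop on an object; "force" is the grip in N (left out, the last holds). Time passes only in rows, so rows that repeat a pose let the fingers close. It gives the time, the measured TCP pose, the force and the opening at its end, in the units of the state.
- bot.observe(): the state, without advancing time (a new reading comes with each control period).
- bot.grab_frame(name): name is "side" or "top"; returns (picture, depth): 420x560x3 uint8, red, green, blue; 420x560 float32, m along the optical axis (not along the pixel's ray), 0 where there is no reading.
- bot.camera_params(name): a dict with "intrinsics" (3x3 intrinsics, pixels), "R" (3x3) and "t" (3): a world point X has camera coordinates R X + t. Camera axes: x right, y down, z forward; pixel columns grow to the right and rows downward; lengths in m; the calibration is good to about 2 mm. A picture is of the moment at which its call begins. camera_params takes no time and is no camera call.
- bot.sign_off(): hands the job in, once; it reports no verdict.
The state is a dict: "clock": time; "joints": joint angles; "joint_velocities": joint speeds; "joint_torque": joint torques, N m; "ee_pos": TCP position; "orientation": TCP orientation; "ft_force": force on the tool from outside, world axes, zero at the start; "moment": the same for the moment, N m; "gripper_width": finger opening in m.
Only numpy, scipy, OpenCV 4.12 (cv2) and the standard library are available. Lean on these libraries where they do the work, as an engineer would, in place of code of your own. Each camera call takes 0.05 s, during which the arm holds its last target. There are 200 camera calls.

### The job

Set up the drain stand: hang the tray on the sloping board so that both pins come through its two holes and it lies flat on the board, lip at the bottom. Then lay the large cassette flat on the hung tray, and the small cassette flat on top of it, each with a short end resting squarely against the tray's lip. Leave the tally counter, the vial and the petri dish where they stand.

Things in the scene. Friction and masses are not known exactly. Their poses are not given: they have to be found in the camera images.
- board: Grey sloping board of the fixed drain stand, 136 mm (x) by 160 mm (y); origin at the centre of its face, 75 mm above the bench. x points up the slope, away from the robot, y left along the board, z square out of the face. The face is 35 degrees from level, low edge towards the robot and 36 mm above the bench. Two steel pins stand square on the face at x = 45, y = 52 and -52 mm.
- pin_left (a point): Foot of the left pin, on its axis, in the face of the board; axes as the board's. Both pins are 8 mm thick and 24 mm long (the last 9 mm tapered to 3.6 mm).
- pin_right (a point): Foot of the right pin (board y = -52 mm), on its axis in the face of the board; axes as the board's.
- tray_grip (a point): Centre of the tray's black grip rib, which is 12 mm thick (x), 50 mm long (y) and stands 26 mm above the plate; axes as the tray's. From this point the tray's floor (upper side) is at z = -13, its underside at z = -18, the inner face of its lip at x = -78 mm. With the tray hung, this point is at board x = 22, y = 0, z = 18 mm, axes as the board's.
- hole_left (a point): Centre of the tray's left hole (11 mm wide, through the plate) in the underside; at x = +23, y = +52, z = -18 mm from tray_grip.
- hole_right (a point): Centre of the tray's right hole (11 mm wide, through the plate) in the underside; at x = +23, y = -52, z = -18 mm from tray_grip.
- large_cassette_centre (a point): Centre of the large cassette, a closed flat blue plastic box 56 (x) by 36 (y) by 12 mm (z), 40 g, lying flat on the bench.
- small_cassette_centre (a point): Centre of the small cassette, like the large one but 42 (x) by 28 (y) by 10 mm (z), 25 g, lying flat on the bench.
- tray: Loose aluminium tray (about 180 g), flat on the bench: a plate 120 (x) by 150 (y) by 5 mm, origin at the centre of its underside. x from the lip end to the end with the two holes, y along the lip, z out of the upper side. The lip, a wall 4 mm thick along the whole -x edge, rises 24 mm above the floor; rims 5 mm above the floor run along both sides.
- large_cassette: The large cassette: origin at the centre of its underside.
- small_cassette: The small cassette: origin at the centre of its underside.
- tally: White tally counter, 29x42x45 mm, standing on the bench near the front edge; origin at the centre of its underside. Not to be moved.
- vial: Sample vial with blue cap, 24 mm wide, 50 mm tall, standing to the right of the stand; origin at the centre of its underside. Not to be moved.
- petri_bench: Clear petri dish, 93 mm wide, 15 mm high, on the bench beyond the tray; origin at the centre of its underside. Not to be moved. A tall fixed microscope stands to its right, behind the gap between tray and stand: all parts of it lie beyond world x = 0.52 m, so carry things past on its near side.
Things that resemble listed ones, but are neither listed nor needed, are in the scene too. What is shaped like the small_cassette but pink or red is not meant.

How it is judged:
By the outcome, as a careful person would: the job done as asked, in the order asked, and still so for the second after the job is handed in, with the robot touching nothing.
It also fails if it takes over 67 s, if anything falls off the work surface, if the arm or the gripper's body presses on something with over 40 N, if the wrist force passes 120 N, or if a joint passes its speed limit or range.

## Working session

There is one attempt and no reset: what is moved stays moved. The work goes in short steps, Python scripts to look and compute and a tool call to move; the robot and the scene stay as the last step left them, time stands still between calls to the robot, and variables do not carry over. Pictures are saved under pics/ and viewed, about 8 in all and at most 12, crops included, and the job is handed in when it is done.

Besides the shell and the picture viewer there is one more tool, called after "Request:" by a JSON object that holds its "method" and its "body". send_rows: Moves the arm, as the interface text tells. Its arguments: {"type":"object","properties":{"targets":{"type":"array"},"force":{"type":"number"}},"required":["targets"]}

```bash
ls; mkdir -p pics
cat > h.py <<'E'
import numpy as np, cv2
from station import bot
def grab(n):
    p,d=bot.grab_frame(n); np.savez(f'{n}.npz',p=p,d=d); return p,d
def save(p,f,s=1): cv2.imwrite('pics/'+f,cv2.resize(p[:,:,::-1],None,fx=s,fy=s,interpolation=cv2.INTER_CUBIC))
def cloud(n,d):
    c=bot.camera_params(n);K=c['intrinsics'];v,u=np.mgrid[:d.shape[0],:d.shape[1]]
    P=np.stack([(u-K[0,2])/K[0,0]*d,(v-K[1,2])/K[1,1]*d,d],-1)
    W=(P-c['t'])@c['R']; W[d==0]=np.nan; return W
def proj(n,X):
    c=bot.camera_params(n);q=c['intrinsics']@(c['R']@np.array(X)+c['t']);return q[:2]/q[2]
E
python3 - <<'E'
from h import *
for n in('top','side'):
    p,d=grab(n);save(p,n+'0.png',1.4)
    c=bot.camera_params(n);print(n,(-c['R'].T@c['t']).round(3),c['R'].round(2).tolist(),c['intrinsics'][0,0])
s=bot.observe();print(s,bot.grip_depth)
E
```

```text
pics
top [0.302 0.019 1.362] [[0.01, -1.0, 0.01], [-0.99, -0.01, -0.16], [0.16, -0.01, -0.99]] 439.3510498679421
side [ 0.318 -0.763  0.625] [[0.97, -0.26, 0.02], [-0.13, -0.54, -0.83], [0.23, 0.8, -0.56]] 388.0448365947781
{'clock': 0.1, 'joints': array([ 1.01402054e+00,  1.50899981e-01,  1.43793279e+00, -6.99910864e-06,
        1.55379868e+00, -1.34000961e-01]), 'joint_velocities': array([-0.00015293, -0.00026908, -0.00148607, -0.00079507,  0.00142439,
       -0.0009482 ]), 'joint_torque': array([ 5.46630617e-03, -7.14382839e+01, -5.71799183e+01, -3.39100561e-04,
        7.07760220e-03,  4.65555829e-06]), 'ee_pos': array([0.23582439, 0.52418036, 0.23077336]), 'orientation': array([[-9.11953977e-01,  4.10292151e-01, -5.43009419e-04],
       [ 4.10292489e-01,  9.11953557e-01, -8.85593123e-04],
       [ 1.31847464e-04, -1.03041286e-03, -9.99999460e-01]]), 'ft_force': array([ 0.0252174 , -0.29832596,  0.76031249]), 'moment': array([-0.00502525, -0.00061569,  0.02066145]), 'gripper_width': 0.08522450587466923} 0.0187
```

View pics/top0.png

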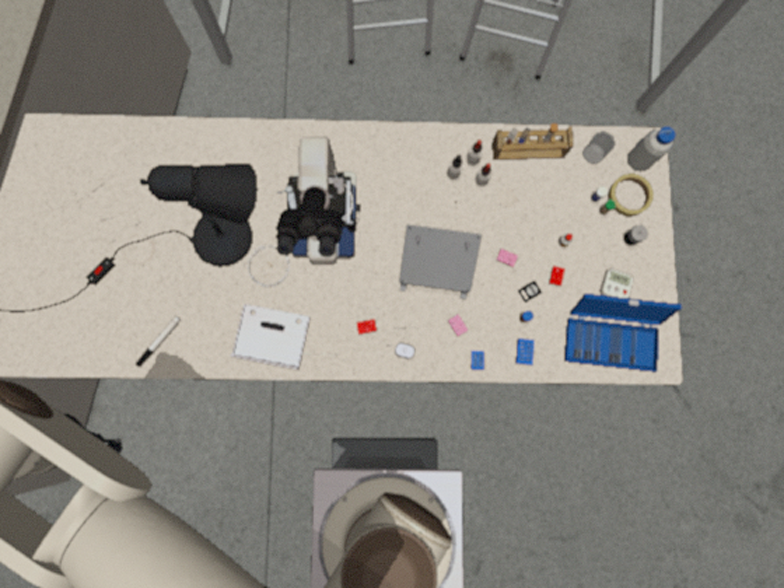

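View pics/side0.png

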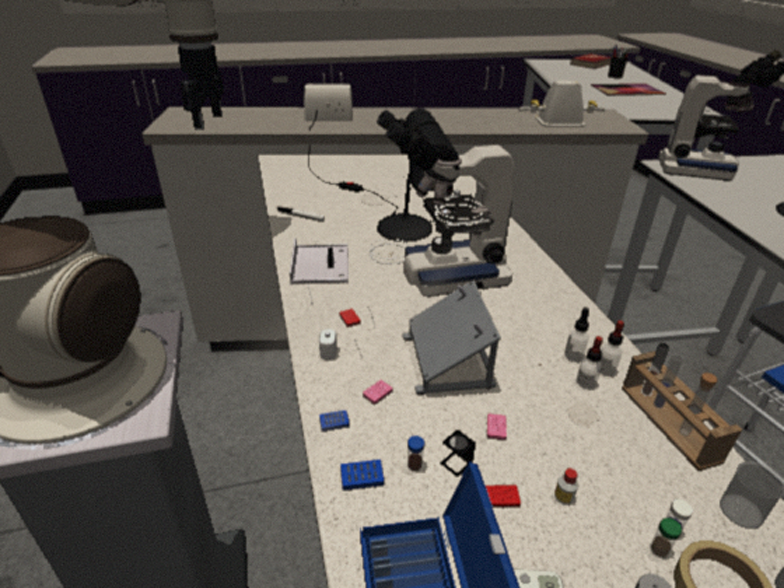

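In the top view (1.4x pixels) the tray is at (272,335), with its rib at (272,326) and holes at (250,312) and (300,318). The board is at (440,258) with pins at about (418,240) and (472,245). The tally counter is at (405,351), the vial at (527,316) and the petri dish at (268,266).

Candidates for the cassettes:
- **Blue:** (525,351), the larger, so the large cassette, and (478,360), the smaller, so the small cassette.
- **Not meant:** red at (367,327) and (557,276), pink at (508,258) and (458,325), and the blue instrument case at (612,345).

I choose the two blue ones and will check them in a crop.

Run:
```python
from h import *
z=np.load('top.npz');p,d=z['p'],z['d'];W=cloud('top',d)
def crop(u0,u1,v0,v1,s): return cv2.resize(p[v0:v1,u0:u1,::-1],None,fx=s,fy=s,interpolation=cv2.INTER_CUBIC)
A=crop(160,225,212,268,6);B=crop(280,350,155,215,6);C=crop(325,400,215,268,6)
im=np.zeros((720,820,3),np.uint8)
im[:A.shape[0],:A.shape[1]]=A; im[:B.shape[0],395:395+B.shape[1]]=B; im[365:365+C.shape[0],:C.shape[1]]=C
cv2.imwrite('pics/crop1.png',cv2.resize(im,(683,600),interpolation=cv2.INTER_AREA))
# blue cassettes
hsv=cv2.cvtColor(p,cv2.COLOR_RGB2HSV)
m=((hsv[...,0]>100)&(hsv[...,0]<125)&(hsv[...,1]>130)).astype(np.uint8)
n,l,st,c=cv2.connectedComponentsWithStats(m)
for i in range(1,n):
    if st[i,4]>30:
        w=W[l==i]; r=cv2.minAreaRect((w[:,:2]*1000).astype(np.float32)); print(c[i].round(1),st[i,4],'rect',np.round(r[0],1),np.round(r[1],1),round(r[2],1),'z',np.nanmedian(w[:,2]).round(4))
# board plane
w=W[165:206,290:340].reshape(-1,3);w=w[(w[:,2]>.035)]
for k in range(4):
    o=np.nanmedian(w,0) if k==0 else w.mean(0);U,S,V=np.linalg.svd(w-o,full_matrices=False);nn=V[2]*np.sign(V[2][2]);w=w[abs((w-o)@nn)<(.01,.006,.004,.003)[k]]
print('board plane n',nn.round(4),'o',o.round(4),len(w),'tilt',np.degrees(np.arccos(nn[2])).round(2),'yaw',np.degrees(np.arctan2(-nn[1],-nn[0])).round(2),'rms',((w-o)@nn).std())
print('bench z',np.nanmedian(W[240:260,230:270,2]))
r=cv2.minAreaRect((w[:,:2]*1000).astype(np.float32));print(r)
```

```text
[475.6  97.5] 73 rect [ 853.1 -581.7] [20.6 32.1] 20.9 z 0.1418
[445.5 220.7] 931 rect [ 492.8 -496.7] [198.1  24.6] 84.1 z 0.0597
[376.2 225.4] 32 rect [ 480.2 -297.8] [15.4 16.2] 2.2 z 0.0481
[438.8 245.8] 1400 rect [ 424.3 -491. ] [202.5  94.2] 84.4 z 0.0029
[374.7 251. ] 162 rect [ 406.8 -299.4] [32.8 50.5] 83.9 z 0.0104
[340.7 256.8] 74 rect [ 386.5 -194.2] [36.8 22.6] 0.1 z 0.0087
board plane n [-0.572   0.0727  0.817 ] o [ 0.5985 -0.1086  0.0742] 1485 tilt 35.21 yaw -7.24 rms 0.0015791500462803757
bench z -0.0008882303437105396
((596.1867065429688, -108.09461212158203), (150.7166290283203, 107.10211944580078), 89.48492431640625)
```

View pics/crop1.png

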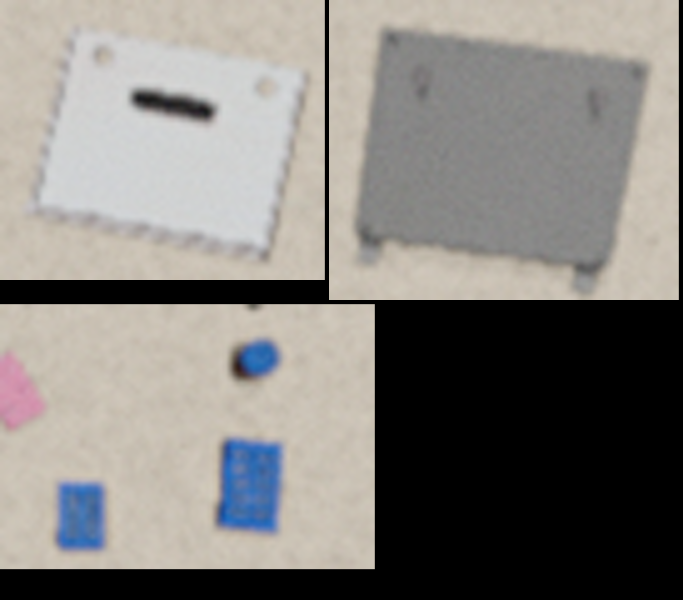

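The crop shows blue cassettes with long axes near world x, the tray with its holes at the far side (top), and the board with pins at about (422,82) and (597,103) in crop pixels. Next I'll refine the rib and the board.

```bash
cat >> h.py <<'E'
def rays(n,uv):
    c=bot.camera_params(n);K=c['intrinsics'];uv=np.atleast_2d(uv).astype(float)
    r=np.c_[(uv[:,0]-K[0,2])/K[0,0],(uv[:,1]-K[1,2])/K[1,1],np.ones(len(uv))]@c['R'];return -c['R'].T@c['t'],r
def hit(n,uv,o,nn):
    C,r=rays(n,uv);return C+r*(((o-C)@nn)/(r@nn))[:,None]
E
python3 - <<'E'
from h import *
z=np.load('top.npz');p,d=z['p'],z['d'];hsv=cv2.cvtColor(p,cv2.COLOR_RGB2HSV).astype(int)
Z=np.array([0,0,1.])
def comp(m,u,v):
    n,l,st,c=cv2.connectedComponentsWithStats(m.astype(np.uint8));b=l==l[v,u];vv,uu=np.nonzero(b);return np.c_[uu,vv]
# rib
m=hsv[...,2]<110; uv=comp(m,194,232);w=hit('top',uv,.031*Z,Z);r=cv2.minAreaRect((w[:,:2]*1000).astype(np.float32));print('rib',len(uv),w.mean(0).round(4),r)
# tray outline: low saturation bright
m=(hsv[...,1]<22)&(hsv[...,2]>140); uv=comp(m,194,245);w=hit('top',uv,.005*Z,Z);r=cv2.minAreaRect((w[:,:2]*1000).astype(np.float32));print('tray',len(uv),w.mean(0).round(4),r)
# board
m=(hsv[...,1]<25)&(hsv[...,2]>80)&(hsv[...,2]<150); m=cv2.morphologyEx(m.astype(np.uint8),cv2.MORPH_OPEN,np.ones((7,7)))
yaw=np.radians(-7.24);t=np.radians(35)
bx=np.array([np.cos(t)*np.cos(yaw),np.cos(t)*np.sin(yaw),np.sin(t)]);by=np.array([-np.sin(yaw),np.cos(yaw),0]);bz=np.cross(bx,by)
o=np.array([.5985,-.1086,.0742])
uv=comp(m,315,187);w=hit('top',uv,o,bz)-o;q=np.c_[w@bx,w@by]*1000
r=cv2.minAreaRect(q.astype(np.float32));print('board',len(uv),r);print(cv2.boxPoints(r).round(1))
c=o+bx*r[0][0]/1000+by*r[0][1]/1000;print('centre',c.round(4))
for x,y,h in((45,52,0),(45,52,24),(45,-52,0),(45,-52,24)):
    P=c+(bx*x+by*y+bz*h)/1000;print(x,y,h,P.round(4),'top',proj('top',P).round(1),'side',proj('side',P).round(1))
S=np.load('side.npz')['p'];save(S[190:290,270:370],'sidecrop.png',6)
E
```

```text
rib 52 [0.4538 0.2545 0.031 ] ((453.5751953125, 253.60098266601562), (47.446754455566406, 10.14639949798584), 79.40020751953125)
tray 1883 [0.4329 0.2614 0.005 ] ((433.5828552246094, 258.6528625488281), (162.14089965820312, 122.9083251953125), 79.36691284179688)
board 2153 ((-2.1793899536132812, 3.7723007202148438), (134.68666076660156, 156.1688995361328), 0.4063323438167572)
[[-70.1  81.4]
 [-69.  -74.8]
 [ 65.7 -73.8]
 [ 64.6  82.3]]
centre [ 0.5972 -0.1046  0.0729]
45 52 0 [ 0.6403 -0.0577  0.0988] top [298.2 168.6] side [331.3 210.5]
45 52 24 [ 0.6267 -0.056   0.1184] top [298.  171.4] side [326.4 204. ]
45 -52 0 [ 0.6272 -0.1609  0.0988] top [333.  173.4] side [342.8 237.6]
45 -52 24 [ 0.6136 -0.1591  0.1184] top [333.4 176.2] side [337.5 230.8]
```

View pics/sidecrop.png

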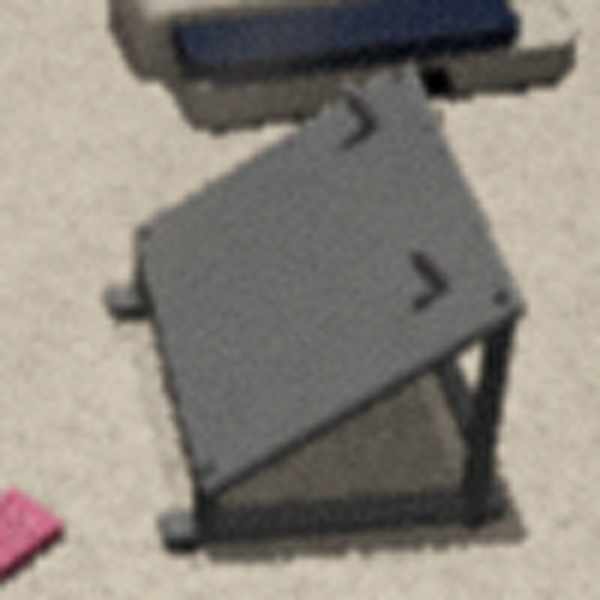

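Checks:
- The board rectangle measures 135x156 mm (true 136x160), tilt 35.2°, yaw -7.2°.
- The predicted pin feet match the side picture to about 1 px: (332,210) and (343,237).
- The rib is at (0.454, 0.254), yaw -10.6°. The tray outline agrees.

The tool can't tilt. I'll grip the rib across its 50 mm length so the tray can pivot about tool y, and press it on the board to get the slope.

```bash
cat >> h.py <<'E'
def plan(x,y,z,yaw=None):
    """scaled shift and turn to a world TCP; yaw = world direction (deg) of tool y"""
    s=bot.observe();R=s['orientation'];v=R.T@(np.array([x,y,z])-s['ee_pos'])/.5
    a=np.degrees(np.arctan2(R[1,1],R[0,1]));t=0 if yaw is None else -((yaw-a+90)%180-90)/180
    print('t',round(s['clock'],2),'ee',s['ee_pos'].round(4),'F',s['ft_force'].round(1),'w',round(s['gripper_width'],4),'yaw',a.round(2),'-> shift',v.round(4),'turn',round(t,4),'tilt z',R[:,2].round(4))
E
python3 -c "
from h import *
plan(.4543,.2543,.10,79.4)"
```

```text
t 0.1 ee [0.2358 0.5242 0.2308] F [ 0.  -0.3  0.8] w 0.0852 yaw 65.78 -> shift [-0.62   -0.3127  0.2618] turn -0.0757 tilt z [-5.e-04 -9.e-04 -1.e+00]
```

Request:
{"method": "send_rows", "body": {"targets": [[0, [-0.62, -0.313, 0.262], -0.0756], [0, [-0.62, -0.313, 0.262], -0.0756], [0, [-0.62, -0.313, 0.262], -0.0756], [0, [-0.62, -0.313, 0.262], -0.0756], [0, [-0.62, -0.313, 0.262], -0.0756], [0, [-0.62, -0.313, 0.262], -0.0756], [0, [-0.62, -0.313, 0.262], -0.0756], [0, [-0.62, -0.313, 0.262], -0.0756]], "force": 20}}

```text
clock: 0.9
ee_pos: [0.4555, 0.2514, 0.0986]
orientation: [[-0.983, 0.186, -0.002], [0.186, 0.983, -0.001], [0.001, -0.001, -1.0]]
ft_force: [-0.0, -0.4, 0.0]
gripper_width: 0.0854
```

Request:
{"method": "send_rows", "body": {"targets": [[0, [0, 0, 0.1], 0], [0, [0, 0, 0.177], 0], [0, [0, 0, 0.177], 0], [0, [0, 0, 0.177], 0], [0.6, [0, 0, 0.177], 0], [0.6, [0, 0, 0.177], 0], [0.6, [0, 0, 0.177], 0], [0.6, [0, 0, 0.177], 0]], "force": 25}}

```text
clock: 1.7
ee_pos: [0.4552, 0.2549, 0.0135]
orientation: [[-0.983, 0.184, 0.002], [0.184, 0.983, 0.001], [-0.002, 0.001, -1.0]]
ft_force: [-2.0, -0.2, 11.3]
gripper_width: 0.0492
```

```bash
python3 -c "
from h import *
plan(.4543,.2543,.011,79.4)
p,d=grab('side');save(p[150:225,180:280],'s1.png',7)
print(proj('side',[.4543,.2543,.031]))"
```

```text
t 1.7 ee [0.4552 0.2549 0.0135] F [-2.  -0.2 11.3] w 0.0492 yaw 79.4 -> shift [ 0.0016 -0.0016  0.005 ] turn -0.0 tilt z [ 0.0024  0.001  -1.    ]
[234.6026649  179.87650928]
```

View pics/s1.png

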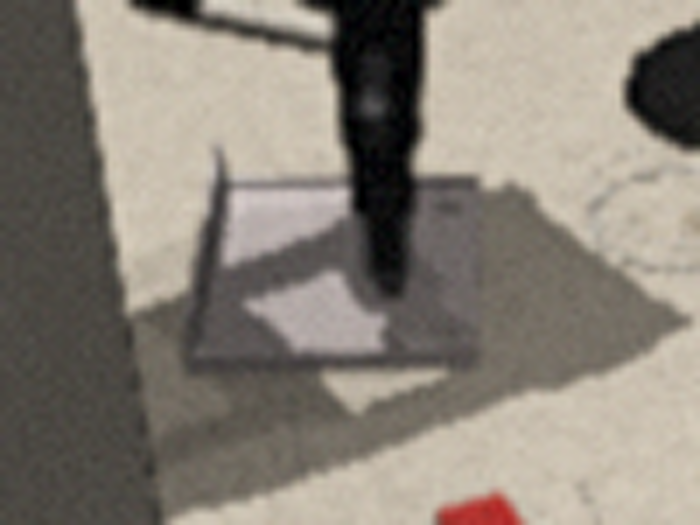

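The picture shows a finger on the rib at (385,290), with the tray flat and its lip on the robot side. The jaws stopped at 49 mm on the 50 mm rib. Next I lift, pull back from the microscope and traverse.

Request:
{"method": "send_rows", "body": {"targets": [[0.6, [0, 0, -0.06], 0], [0.6, [0.03, 0, -0.15], 0], [0.6, [0.106, -0.03, -0.25], 0], [0.6, [0.106, -0.03, -0.35], 0], [0.6, [0.106, -0.03, -0.373], 0], [0.6, [0.085, -0.12, -0.373], -0.0187], [0.6, [0.07, -0.21, -0.373], -0.0187], [0.6, [0.06, -0.3, -0.373], -0.0187]], "force": 25}}

```text
clock: 2.55
ee_pos: [0.3969, 0.1113, 0.1992]
orientation: [[-0.992, 0.125, 0.002], [0.125, 0.992, -0.0], [-0.002, 0.0, -1.0]]
ft_force: [0.7, -0.6, -2.3]
gripper_width: 0.0491
```

```bash
python3 -c "
from h import *
plan(.4,-.101,.2,82.76)
p,d=grab('side');u,v=proj('side',bot.observe()['ee_pos']).astype(int);print(u,v);save(p[v-50:v+50,u-65:u+65],'s2.png',6)"
```

```text
t 2.55 ee [0.3969 0.1113 0.1992] F [ 0.7 -0.6 -2.3] w 0.0491 yaw 82.84 -> shift [-0.0591 -0.4206 -0.0016] turn 0.0005 tilt z [ 1.6e-03 -1.0e-04 -1.0e+00]
217 152
```

View pics/s2.png

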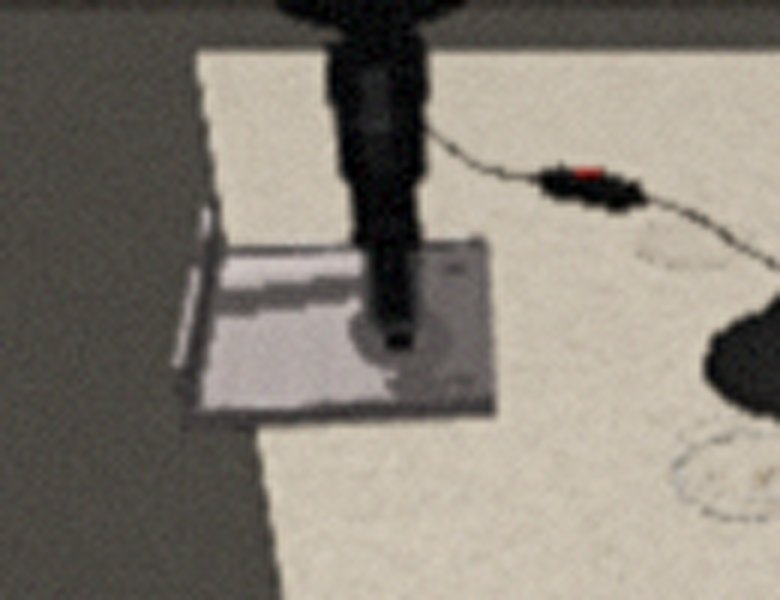

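The tray is held, near level, lip on the left at (195,300) in the crop and holes on the right. On to the board.

Request:
{"method": "send_rows", "body": {"targets": [[0.6, [-0.03, -0.1, 0], 0], [0.6, [-0.045, -0.2, 0], 0], [0.6, [-0.055, -0.3, 0], 0], [0.6, [-0.0591, -0.415, 0], 0], [0.6, [-0.16, -0.405, 0.03], 0], [0.6, [-0.26, -0.395, 0.06], 0], [0.6, [-0.36, -0.385, 0.1], 0], [0.6, [-0.398, -0.378, 0.1], 0]]}}

```text
clock: 3.4
ee_pos: [0.5726, -0.1002, 0.1464]
orientation: [[-0.992, 0.127, -0.002], [0.127, 0.992, 0.001], [0.002, 0.0, -1.0]]
ft_force: [-0.6, -0.6, -1.1]
gripper_width: 0.0492
```

```bash
python3 -c "
from h import *
plan(.571,-.101,.103,82.76)"
```

```text
t 3.4 ee [ 0.5726 -0.1002  0.1464] F [-0.6 -0.6 -1.1] w 0.0492 yaw 82.72 -> shift [ 0.0029 -0.002   0.0868] turn -0.0002 tilt z [-1.7e-03  5.0e-04 -1.0e+00]
```

Request:
{"method": "send_rows", "body": {"targets": [[0.6, [0, 0, 0.06], 0], [0.6, [0, 0, 0.085], 0], [0.6, [0, 0, 0.093], 0], [0.6, [0, 0, 0.101], 0], [0.6, [0, 0, 0.109], 0], [0.6, [0, 0, 0.117], 0], [0.6, [0, 0, 0.125], 0], [0.6, [0, 0, 0.125], 0]]}}

```text
clock: 4.2
ee_pos: [0.5702, -0.1003, 0.0866]
orientation: [[-0.992, 0.126, -0.0], [0.126, 0.992, -0.001], [0.0, -0.001, -1.0]]
ft_force: [-8.3, -0.4, 5.7]
gripper_width: 0.049
```

```bash
python3 -c "
from h import *
plan(.571,-.101,.0755,82.76)
p,d=grab('side');u,v=proj('side',bot.observe()['ee_pos']).astype(int);print(u,v);save(p[v-50:v+50,u-65:u+65],'s3.png',6)"
```

```text
t 4.2 ee [ 0.5702 -0.1003  0.0866] F [-8.3 -0.4  5.7] w 0.049 yaw 82.74 -> shift [-0.0017 -0.0012  0.0221] turn -0.0001 tilt z [-4.e-04 -5.e-04 -1.e+00]
308 229
```

View pics/s3.png

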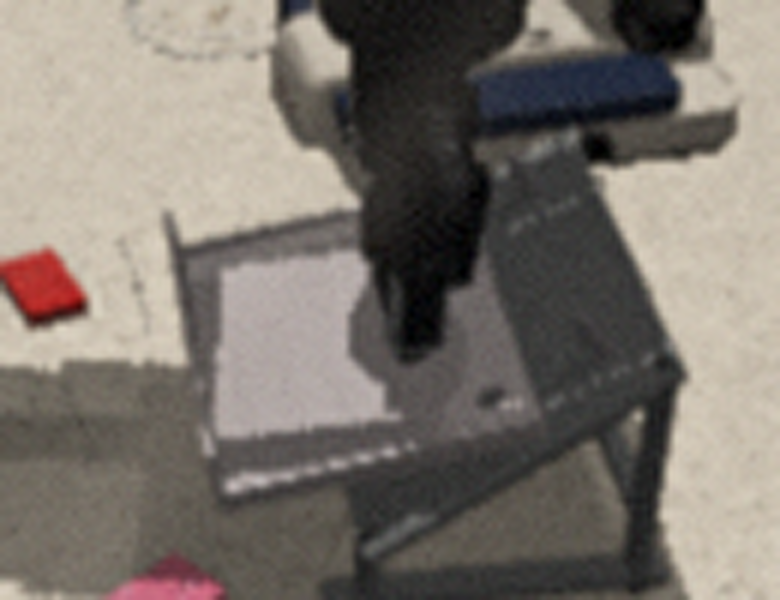

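It is tilting as intended: end edge on the board at (540,420), pins clear. I keep pressing down.

Request:
{"method": "send_rows", "body": {"targets": [[0.6, [0, 0, 0.005], 0], [0.6, [0, 0, 0.01], 0], [0.6, [0, 0, 0.015], 0], [0.6, [0, 0, 0.02], 0], [0.6, [0, 0, 0.024], 0], [0.6, [0, 0, 0.024], 0]]}}

```text
clock: 4.85
ee_pos: [0.5705, -0.1003, 0.0747]
orientation: [[-0.992, 0.126, 0.0], [0.126, 0.992, -0.0], [-0.0, -0.0, -1.0]]
ft_force: [-7.8, -0.0, 3.2]
gripper_width: 0.0491
```

```bash
cat >> h.py <<'E'
c0=np.array([.5967,-.1044,.075]);_y=np.radians(-7.24);_t=np.radians(35)
bx=np.array([np.cos(_t)*np.cos(_y),np.cos(_t)*np.sin(_y),np.sin(_t)]);by=np.array([-np.sin(_y),np.cos(_y),0]);bz=np.cross(bx,by)
def toboard(W): return (W-c0)@np.array([bx,by,bz]).T*1000
def patch(n,d,xr,yr,zr=(-10,60)):
    """plane z = a + b x + c y (mm) of depth points in a board-frame box"""
    B=toboard(cloud(n,d)).reshape(-1,3);B=B[np.isfinite(B).all(1)]
    m=(B[:,0]>xr[0])&(B[:,0]<xr[1])&(B[:,1]>yr[0])&(B[:,1]<yr[1])&(B[:,2]>zr[0])&(B[:,2]<zr[1]);B=B[m]
    if len(B)<20: return len(B)
    f=np.linalg.lstsq(np.c_[np.ones(len(B)),B[:,:2]],B[:,2],rcond=None)[0]
    return len(B),'med z',np.median(B[:,2]).round(1),'slope deg x,y',np.degrees(np.arctan(f[1:])).round(2)
E
python3 -c "
from h import *
plan(.571,-.101,.0755,82.76)
for n in ('top','side'):
    p,d=grab(n);print(n,patch(n,d,(-80,-30),(-60,60)),patch(n,d,(35,60),(-70,70)))
"
```

```text
t 4.85 ee [ 0.5705 -0.1003  0.0747] F [-7.8 -0.   3.2] w 0.0491 yaw 82.74 -> shift [-0.0012 -0.0013 -0.0016] turn -0.0001 tilt z [ 1.e-04 -4.e-04 -1.e+00]
top (529, 'med z', np.float64(12.4), 'slope deg x,y', array([-7.52, -0.  ])) 2
side (700, 'med z', np.float64(13.2), 'slope deg x,y', array([-7.85,  0.13])) (436, 'med z', np.float64(-1.5), 'slope deg x,y', array([-3.12, -0.18]))
```

Still about 7.7° short. Pressing further.

Request:
{"method": "send_rows", "body": {"targets": [[0.6, [0, 0, 0.005], 0], [0.6, [0, 0, 0.01], 0], [0.6, [0, 0, 0.015], 0], [0.6, [0, 0, 0.02], 0], [0.6, [0, 0, 0.02], 0]]}}

```text
clock: 5.45
ee_pos: [0.5721, -0.1005, 0.067]
orientation: [[-0.992, 0.126, 0.005], [0.126, 0.992, -0.001], [-0.005, -0.001, -1.0]]
ft_force: [-5.9, 2.5, 24.7]
gripper_width: 0.0492
```

```bash
python3 -c "
from h import *
plan(.571,-.101,.0655,82.76)
for n in ('top','side'):
    p,d=grab(n);print(n,patch(n,d,(-80,-30),(-60,60)))
"
```

```text
t 5.45 ee [ 0.5721 -0.1005  0.067 ] F [-5.9  2.5 24.7] w 0.0492 yaw 82.74 -> shift [ 0.0021 -0.0013  0.0031] turn -0.0001 tilt z [ 0.0046 -0.0014 -1.    ]
top (494, 'med z', np.float64(2.9), 'slope deg x,y', array([0.27, 0.3 ]))
side (617, 'med z', np.float64(3.2), 'slope deg x,y', array([ 0.3 , -0.01]))
```

It is flat now: 0.3° off, and the ~2 mm height offset matches the camera bias seen before. I firm up the grip, then look at the board plane rectified from both cameras to see holes against pins.

Request:
{"method": "send_rows", "body": {"targets": [[0.65, [0, 0, -0.006], 0], [0.65, [0, 0, -0.006], 0], [0.65, [0, 0, -0.006], 0]], "force": 70}}

```text
clock: 5.85
ee_pos: [0.5709, -0.1002, 0.0671]
orientation: [[-0.992, 0.126, 0.0], [0.126, 0.992, -0.0], [-0.0, -0.0, -1.0]]
ft_force: [-0.2, 0.0, -0.0]
gripper_width: 0.0479
```

```bash
cat >> h.py <<'E'
cc=np.array([.5972,-.1046,.0729])
def rect(n,p,h,s=2.6,xr=(-100,75),yr=(-90,90)):
    """rectified picture of plane z=h mm (board): up = +x, left = +y"""
    q=[(xr[1],yr[1]),(xr[1],yr[0]),(xr[0],yr[0]),(xr[0],yr[1])]
    src=np.float32([proj(n,cc+(bx*x+by*y+bz*h)/1000) for x,y in q]);w,H=int((yr[1]-yr[0])*s),int((xr[1]-xr[0])*s)
    return cv2.warpPerspective(p,cv2.getPerspectiveTransform(src,np.float32([(0,0),(w,0),(w,H),(0,H)])),(w,H),flags=cv2.INTER_CUBIC)
def rect2(f,h,s=2.2,**k):
    I=[rect(n,grab(n)[0],h,s,**k) for n in('top','side')];I=np.hstack(I);cv2.imwrite('pics/'+f,I[:,:,::-1]);print(I.shape)
E
python3 -c "
from h import *
plan(.571,-.101,.0655,82.76)
rect2('r1.png',5)
"
```

```text
t 5.85 ee [ 0.5709 -0.1002  0.0671] F [-0.2  0.  -0. ] w 0.0479 yaw 82.75 -> shift [-0.0005 -0.0016  0.0031] turn -0.0001 tilt z [ 5.e-04 -3.e-04 -1.e+00]
(385, 792, 3)
```

View pics/r1.png

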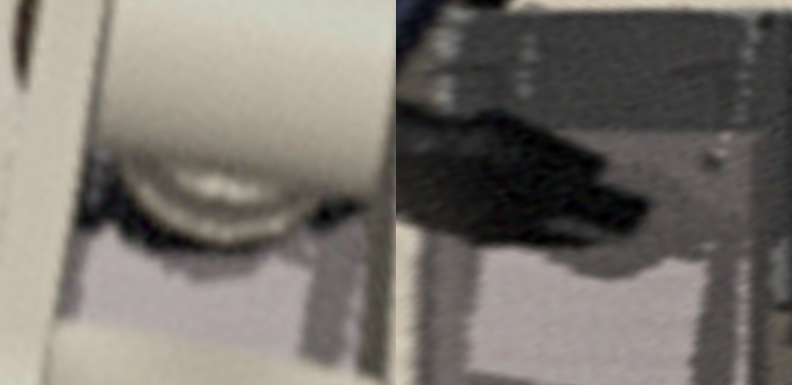

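In the side half (2.2 px/mm) the tray's hole-end edge is at v≈130 (board x≈16) and the right hole at (712,160), so board (≈1.6, -53). The board's top edge is at v≈12, where it should be. So I need about +43.4 mm uphill. I lift square off and go above the pins.

Request:
{"method": "send_rows", "body": {"targets": [[0.65, [0.02, 0, -0.028], 0], [0.65, [0.04, 0, -0.057], 0], [0.65, [0.016, 0, -0.074], 0], [0.65, [-0.008, 0, -0.09], 0], [0.65, [-0.031, 0, -0.107], 0], [0.65, [-0.031, 0, -0.107], 0], [0.65, [-0.031, 0, -0.107], 0]]}}

```text
clock: 6.65
ee_pos: [0.5858, -0.102, 0.1196]
orientation: [[-0.992, 0.126, -0.001], [0.126, 0.992, 0.0], [0.001, 0.0, -1.0]]
ft_force: [-0.4, -0.1, -2.8]
gripper_width: 0.0482
```

```bash
python3 -c "
from h import *
plan(.571,-.101,.0655,82.76)
s=bot.observe();print(toboard(s['ee_pos']))
p,d=grab('side');print(patch('side',d,(-50,0),(-60,60),(25,60)))
a=rect('side',p,40,3.2,(0,90),(-90,60));b=rect('side',p,0,3.2,(0,90),(-90,60))
cv2.imwrite('pics/r2.png',np.vstack([a,b])[:,:,::-1])
q,d=grab('top');print(patch('top',d,(-50,0),(-60,60),(25,60)))
"
```

```text
t 6.65 ee [ 0.5858 -0.102   0.1196] F [-0.4 -0.1 -2.8] w 0.0482 yaw 82.75 -> shift [ 0.0294 -0.0018  0.1082] turn -0.0 tilt z [-1.e-03  2.e-04 -1.e+00]
[16.45017945  1.04843881 42.93761552]
(700, 'med z', np.float64(38.9), 'slope deg x,y', array([-0.99,  0.16]))
(550, 'med z', np.float64(38.5), 'slope deg x,y', array([-1.24,  0.54]))
```

View pics/r2.png

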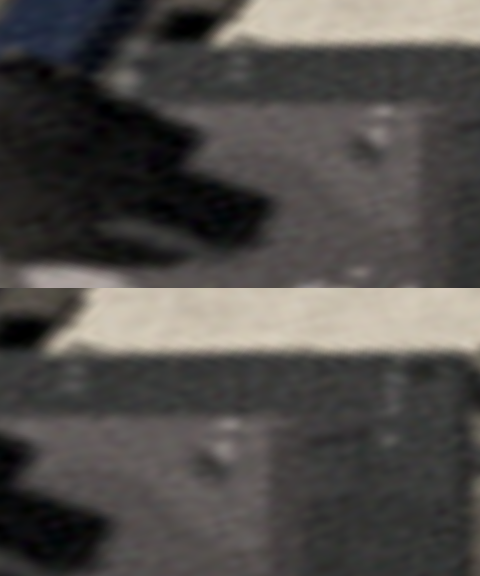

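The tray floor is parallel to the board within about 1.2°. The hole is at (367,142) in the upper half, so board (≈44.5, -54), near its pin at (45, -52). I descend along the pin axes and watch the force.

Request:
{"method": "send_rows", "body": {"targets": [[0.65, [-0.007, 0, 0.01], 0], [0.65, [-0.0138, 0, 0.0197], 0], [0.65, [-0.0184, 0, 0.0262], 0], [0.65, [-0.023, 0, 0.0328], 0], [0.65, [-0.023, 0, 0.0328], 0]]}}

```text
clock: 7.25
ee_pos: [0.5992, -0.1041, 0.1045]
orientation: [[-0.992, 0.126, 0.003], [0.126, 0.992, -0.002], [-0.003, -0.001, -1.0]]
ft_force: [8.9, -3.8, 4.7]
gripper_width: 0.0481
```

```bash
python3 -c "
from h import *
plan(.571,-.101,.0655,82.76)
s=bot.observe();print(toboard(s['ee_pos']),s['moment'].round(2))
p,d=grab('side');print(patch('side',d,(-50,0),(-60,60),(5,60)))
"
```

```text
t 7.25 ee [ 0.5992 -0.1041  0.1045] F [ 8.9 -3.8  4.7] w 0.0481 yaw 82.76 -> shift [ 0.057  -0.0008  0.0778] turn 0.0 tilt z [ 0.0033 -0.0015 -1.    ]
[18.89519527  0.58010504 22.77019014] [-0.84 -1.65  0.46]
(697, 'med z', np.float64(17.8), 'slope deg x,y', array([0.2 , 0.18]))
```

The pins have engaged and are pulling the tray about 2.4 mm uphill. I follow that and continue down.

Request:
{"method": "send_rows", "body": {"targets": [[0.65, [-0.0057, -0.0016, -0.004], 0], [0.65, [-0.0057, -0.0016, -0.004], 0], [0.65, [-0.0103, -0.0016, 0.0026], 0], [0.65, [-0.015, -0.0016, 0.009], 0], [0.65, [-0.0196, -0.0016, 0.0157], 0], [0.65, [-0.023, -0.0016, 0.0206], 0], [0.65, [-0.023, -0.0016, 0.0206], 0]]}}

```text
clock: 8.0
ee_pos: [0.6085, -0.1057, 0.0934]
orientation: [[-0.992, 0.126, -0.002], [0.126, 0.992, 0.0], [0.002, -0.0, -1.0]]
ft_force: [-5.9, 1.8, 2.8]
gripper_width: 0.0482
```

```bash
python3 -c "
from h import *
plan(.571,-.101,.0655,82.76)
s=bot.observe();print(toboard(s['ee_pos']),s['moment'].round(2))
p,d=grab('side');print(patch('side',d,(-50,0),(-60,60),(-5,60)))
"
```

```text
t 8.0 ee [ 0.6085 -0.1057  0.0934] F [-5.9  1.8  2.8] w 0.0482 yaw 82.74 -> shift [ 0.0756 -0.0002  0.0559] turn -0.0001 tilt z [-1.6e-03  2.0e-04 -1.0e+00]
[20.30597457  0.24197971  8.25872015] [-0.02  0.77 -0.21]
(704, 'med z', np.float64(3.7), 'slope deg x,y', array([-0.11, -0.02]))
```

Floor at 3.7 against 3.1 when flat. I press lightly with a soft grip, then open only part way so the fingers stay clear of the pins, and go up.

Request:
{"method": "send_rows", "body": {"targets": [[0.6, [-0.001, 0, 0.0014], 0], [0.6, [-0.0023, 0, 0.0033], 0], [0.6, [-0.0023, 0, 0.0033], 0], [0.33, [-0.0023, 0, 0.0033], 0], [0.33, [-0.0023, 0, 0.0033], 0], [0.33, [-0.0023, 0, 0.0033], 0]], "force": 20}}

```text
clock: 8.65
ee_pos: [0.6102, -0.1059, 0.0918]
orientation: [[-0.992, 0.126, 0.0], [0.126, 0.992, -0.0], [-0.0, -0.0, -1.0]]
ft_force: [-0.3, -1.0, 0.1]
gripper_width: 0.0569
```

```bash
python3 -c "
from h import *
plan(.571,-.101,.0655,82.76)
p,d=grab('side');print(patch('side',d,(-50,0),(-60,60),(-5,60)))
"
```

```text
t 8.65 ee [ 0.6102 -0.1059  0.0918] F [-0.3 -1.   0.1] w 0.0569 yaw 82.75 -> shift [ 0.079  -0.0001  0.0526] turn -0.0001 tilt z [ 0.e+00 -1.e-04 -1.e+00]
(693, 'med z', np.float64(3.3), 'slope deg x,y', array([0.04, 0.05]))
```

The tray is flat and released. Going for the large cassette.

Request:
{"method": "send_rows", "body": {"targets": [[0.33, [0, 0, -0.1], 0], [0.33, [0, 0, -0.2], 0], [0.33, [0.06, -0.07, -0.22], 0], [0.1, [0.12, -0.145, -0.22], 0], [0, [0.19, -0.22, -0.2], -0.0064], [0, [0.25, -0.29, -0.14], -0.0064], [0, [0.31, -0.37, -0.06], -0.0064], [0, [0.354, -0.434, 0.0], -0.0064]]}}

```text
clock: 9.5
ee_pos: [0.4166, -0.288, 0.1036]
orientation: [[-0.994, 0.106, 0.001], [0.106, 0.994, -0.001], [-0.001, -0.001, -1.0]]
ft_force: [0.7, -1.9, -0.7]
gripper_width: 0.0853
```

Request:
{"method": "send_rows", "body": {"targets": [[0, [0, 0, 0], 0], [0, [0, 0, 0], 0], [0, [0, 0, 0], 0], [0, [0, 0, 0], 0]]}}

```text
clock: 9.9
ee_pos: [0.4189, -0.2867, 0.1052]
orientation: [[-0.994, 0.105, 0.001], [0.105, 0.994, -0.001], [-0.001, -0.001, -1.0]]
ft_force: [0.3, -0.6, 1.0]
gripper_width: 0.0857
```

```bash
python3 -c "
from h import *
plan(.407,-.299,.004,83.9)
p,d=grab('side');print(patch('side',d,(-50,0),(-60,60),(-5,60)))
I=[rect('side',p,5,2.4,(-80,75)),rect('side',p,28,2.4,(-80,75))];I=np.hstack(I)
cv2.imwrite('pics/r3.png',I[:,:,::-1]);print(I.shape)
W=cloud('side',d);hsv=cv2.cvtColor(p,cv2.COLOR_RGB2HSV)
m=((hsv[...,0]>100)&(hsv[...,0]<125)&(hsv[...,1]>130)).astype(np.uint8)
n,l,st,c=cv2.connectedComponentsWithStats(m)
for i in range(1,n):
    if st[i,4]>30:
        w=W[l==i];w=w[(w[:,2]>.005)]
        if len(w)<20: continue
        r=cv2.minAreaRect((w[:,:2]*1000).astype(np.float32));print(c[i].round(),st[i,4],np.round(r[0],1),np.round(r[1],1),round(r[2],1),np.median(w[:,2]).round(4))
"
```

```text
t 9.9 ee [ 0.4189 -0.2867  0.1052] F [ 0.3 -0.6  1. ] w 0.0857 yaw 83.98 -> shift [ 0.0213 -0.0267  0.2024] turn 0.0004 tilt z [ 0.0011 -0.001  -1.    ]
(701, 'med z', np.float64(3.3), 'slope deg x,y', array([-0.11,  0.07]))
(372, 864, 3)
[244. 301.] 51 [ 398.1 -206.1] [35.7 18.3] 42.8 0.0088
[297. 317.] 99 [ 481.3 -303.9] [19.5 20. ] 21.9 0.0496
[258. 339.] 455 [ 407.8 -303.6] [36.6 54. ] 83.9 0.0113
[340. 382.] 2594 [ 497.8 -470.2] [140.9  32.9] 84.6 0.0735
[291. 395.] 1481 [ 430.2 -435. ] [85.3 95.2] 83.6 0.0143
```

View pics/r3.png

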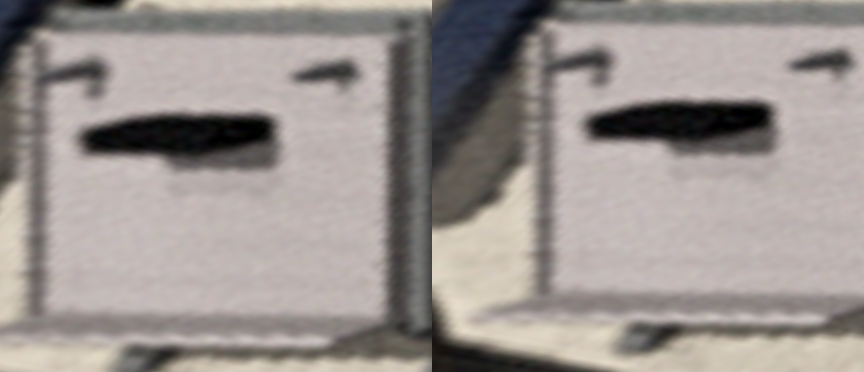

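Both pins come through (dark pins at (95,75) and (345,72)), and the tray is square on the board with its lip at the bottom. Large cassette: top and side agree to 4 mm, so I use (0.407, -0.301), yaw -6.1°. Descending and gripping lightly, pads only on the upper part.

Request:
{"method": "send_rows", "body": {"targets": [[0, [0.01, -0.015, 0.07], 0], [0, [0.021, -0.03, 0.15], 0], [0, [0.021, -0.03, 0.202], 0], [0, [0.021, -0.03, 0.202], 0], [0.75, [0.021, -0.03, 0.202], 0], [0.75, [0.021, -0.03, 0.202], 0], [0.75, [0.021, -0.03, 0.202], 0], [0.75, [0.021, -0.03, 0.202], 0]], "force": 20}}

```text
clock: 10.75
ee_pos: [0.4065, -0.3013, 0.0047]
orientation: [[-0.994, 0.106, 0.002], [0.106, 0.994, -0.002], [-0.002, -0.001, -1.0]]
ft_force: [-1.8, 2.3, 8.6]
gripper_width: 0.0355
```

Request:
{"method": "send_rows", "body": {"targets": [[0.75, [0, 0, 0], 0], [0.75, [0, 0, -0.05], 0], [0.75, [0, 0, -0.14], 0], [0.75, [0, 0, -0.24], 0], [0.75, [0, 0, -0.32], 0], [0.75, [0, 0, -0.32], 0]]}}

```text
clock: 11.35
ee_pos: [0.4074, -0.3023, 0.1698]
orientation: [[-0.994, 0.106, 0.007], [0.106, 0.994, -0.007], [-0.007, -0.006, -1.0]]
ft_force: [0.4, 0.7, -0.3]
gripper_width: 0.0349
```

```bash
cat >> h.py <<'E'
def b2w(x,y,z): return c0+(bx*x+by*y+bz*z)/1000
def blue(n,p,d,zmin=.1):
    W=cloud(n,d);hsv=cv2.cvtColor(p,cv2.COLOR_RGB2HSV);m=(hsv[...,0]>100)&(hsv[...,0]<125)&(hsv[...,1]>110);return W[m&(W[...,2]>zmin)]
E
python3 -c "
from h import *
plan(.5,-.2,.2,82.76)
p,d=grab('side');w=blue('side',p,d);s=bot.observe();w=w[np.linalg.norm(w-s['ee_pos'],axis=1)<.06]
print(len(w),w.min(0),w.max(0),np.median(w,0)-s['ee_pos'])
print(b2w(-25,0,5+6))
"
```

```text
t 11.35 ee [ 0.4074 -0.3023  0.1698] F [ 0.4  0.7 -0.3] w 0.0349 yaw 83.91 -> shift [-0.1628  0.2228 -0.0606] turn 0.0064 tilt z [ 0.0066 -0.0068 -1.    ]
180 [ 0.38104241 -0.32563417  0.16622608] [ 0.43569196 -0.28604114  0.17837775] [ 0.01619836 -0.00844281  0.00971384]
[ 0.57012544 -0.101024    0.06967126]
```

The cassette is held level and centred (x 0.381–0.436). The rib leans over the tray, so I come down 7 mm clear on the lip side, then move forward and press to tilt.

Request:
{"method": "send_rows", "body": {"targets": [[0.75, [-0.05, 0.08, 0], 0], [0.75, [-0.1, 0.17, 0], 0.0064], [0.75, [-0.15, 0.26, 0], 0.0064], [0.75, [-0.2, 0.35, 0], 0.0064], [0.75, [-0.254, 0.435, 0.03], 0.0064], [0.75, [-0.254, 0.435, 0.08], 0.0064], [0.75, [-0.254, 0.435, 0.08], 0.0064], [0.75, [-0.254, 0.435, 0.08], 0.0064]]}}

```text
clock: 12.2
ee_pos: [0.5546, -0.0983, 0.123]
orientation: [[-0.992, 0.126, -0.002], [0.126, 0.992, 0.0], [0.002, 0.0, -1.0]]
ft_force: [-0.4, 0.2, -0.7]
gripper_width: 0.0351
```

```bash
cat >> h.py <<'E'
u=np.array([np.cos(_y),np.sin(_y)])
def hz(h,z,y=0):
    q=c0[:2]+u*h/1000+by[:2]*y/1000; plan(q[0],q[1],z,82.76)
E
python3 -c "
from h import *
hz(-40,.088);hz(-31,.088);hz(-31,.084);hz(-27,.068)
p,d=grab('side');w=blue('side',p,d,.09);s=bot.observe();w=w[np.linalg.norm(w-s['ee_pos'],axis=1)<.06]
print(len(w),w.min(0),w.max(0))
"
```

```text
t 12.2 ee [ 0.5546 -0.0983  0.123 ] F [-0.4  0.2 -0.7] w 0.0351 yaw 82.76 -> shift [-0.0053 -0.0014  0.07  ] turn -0.0 tilt z [-1.8e-03  2.0e-04 -1.0e+00]
t 12.2 ee [ 0.5546 -0.0983  0.123 ] F [-0.4  0.2 -0.7] w 0.0351 yaw 82.76 -> shift [-0.0233 -0.0014  0.07  ] turn -0.0 tilt z [-1.8e-03  2.0e-04 -1.0e+00]
t 12.2 ee [ 0.5546 -0.0983  0.123 ] F [-0.4  0.2 -0.7] w 0.0351 yaw 82.76 -> shift [-0.0233 -0.0014  0.078 ] turn -0.0 tilt z [-1.8e-03  2.0e-04 -1.0e+00]
t 12.2 ee [ 0.5546 -0.0983  0.123 ] F [-0.4  0.2 -0.7] w 0.0351 yaw 82.76 -> shift [-0.0313 -0.0014  0.11  ] turn -0.0 tilt z [-1.8e-03  2.0e-04 -1.0e+00]
90 [ 0.52736414 -0.12834229  0.10323883] [ 0.60673663 -0.08377304  0.13143196]
```

Request:
{"method": "send_rows", "body": {"targets": [[0.75, [-0.005, -0.0014, 0.05], 0], [0.75, [-0.005, -0.0014, 0.07], 0], [0.75, [-0.015, -0.0014, 0.07], 0], [0.75, [-0.0233, -0.0014, 0.078], 0], [0.75, [-0.025, -0.0014, 0.085], 0], [0.75, [-0.027, -0.0014, 0.092], 0], [0.75, [-0.029, -0.0014, 0.098], 0], [0.75, [-0.029, -0.0014, 0.098], 0]]}}

```text
clock: 13.05
ee_pos: [0.5696, -0.1011, 0.0749]
orientation: [[-0.992, 0.126, -0.0], [0.126, 0.992, -0.001], [0.0, -0.001, -1.0]]
ft_force: [-6.0, -1.4, 4.5]
gripper_width: 0.0353
```

```bash
cat >> h.py <<'E'
def bl(zm,name='side'):
    p,d=grab(name);w=blue(name,p,d,.03);B=toboard(w);B=B[(B[:,0]>-75)&(B[:,0]<30)&(abs(B[:,1])<40)&(B[:,2]>zm)]
    if len(B)<15: print(len(B)); return
    f=np.linalg.lstsq(np.c_[np.ones(len(B)),B[:,:2]],B[:,2],rcond=None)[0]
    print(name,'n',len(B),'min',B.min(0).round(1),'max',B.max(0).round(1),'med',np.median(B,0).round(1),'slope',np.degrees(np.arctan(f[1:])).round(1),cv2.minAreaRect(B[:,:2].astype(np.float32)))
E
python3 -c "
from h import *
hz(-27,.068); bl(5);bl(5,'top')
"
```

```text
t 13.05 ee [ 0.5696 -0.1011  0.0749] F [-6.  -1.4  4.5] w 0.0353 yaw 82.74 -> shift [-0.0007  0.0004  0.0139] turn -0.0001 tilt z [-2.e-04 -8.e-04 -1.e+00]
side n 154 min [-45.4 -35.4   5.3] max [27.6 17.1 40.1] med [-31.4 -14.5  28. ] slope [-13.8   0.9] ((-10.950632095336914, -12.149288177490234), (42.91419982910156, 79.15347290039062), 66.84410858154297)
top n 77 min [-57.2 -17.5   7.6] max [-3.4 26.6 63.3] med [-36.    1.   29.7] slope [24.1  2.8] ((-29.45277976989746, 1.6856975555419922), (64.04695129394531, 33.261070251464844), 16.25177001953125)
```

Request:
{"method": "send_rows", "body": {"targets": [[0.75, [0, 0, 0.005], 0], [0.75, [0, 0, 0.01], 0], [0.75, [0, 0, 0.014], 0], [0.75, [0, 0, 0.018], 0], [0.75, [0, 0, 0.018], 0]]}}

```text
clock: 13.65
ee_pos: [0.5701, -0.1012, 0.0665]
orientation: [[-0.992, 0.126, 0.002], [0.126, 0.992, -0.001], [-0.002, -0.001, -1.0]]
ft_force: [-2.7, -2.6, 7.5]
gripper_width: 0.0351
```

```bash
python3 -c "
from h import *
hz(-27,.062); print(bot.observe()['moment'].round(2));bl(5);
"
```

```text
t 13.65 ee [ 0.5701 -0.1012  0.0665] F [-2.7 -2.6  7.5] w 0.0351 yaw 82.74 -> shift [0.0005 0.0004 0.0089] turn -0.0001 tilt z [ 0.0015 -0.0012 -1.    ]
[-0.4   0.3  -0.12]
side n 130 min [-50.2 -33.4   6.3] max [27.6 16.7 33.9] med [-37.6 -11.2  19.2] slope [-3.4  3.3] ((-14.070463180541992, -10.80440902709961), (43.915809631347656, 81.33982849121094), 70.36619567871094)
```

Request:
{"method": "send_rows", "body": {"targets": [[0.75, [0, 0, 0.003], 0], [0.75, [0, 0, 0.006], 0], [0.75, [0.0025, 0, 0.0075], 0], [0.75, [0.005, 0, 0.009], 0], [0.75, [0.0075, 0, 0.011], 0], [0.75, [0.0075, 0, 0.011], 0]]}}

```text
clock: 14.3
ee_pos: [0.5684, -0.101, 0.0641]
orientation: [[-0.992, 0.126, 0.007], [0.126, 0.992, -0.002], [-0.008, -0.001, -1.0]]
ft_force: [-4.4, -0.4, 35.4]
gripper_width: 0.0349
```

```bash
python3 -c "
from h import *
hz(-27,.062); print(bot.observe()['moment'].round(2));bl(5);
"
```

```text
t 14.3 ee [ 0.5684 -0.101   0.0641] F [-4.4 -0.4 35.4] w 0.0349 yaw 82.75 -> shift [-0.003   0.0004  0.0042] turn -0.0001 tilt z [ 0.0073 -0.0024 -1.    ]
[0.19 0.2  0.01]
side n 120 min [-53.2 -35.3   6.9] max [27.5 16.1 35.9] med [-40.9 -11.7  18.2] slope [-2.6  2.1] ((-15.447187423706055, -12.461841583251953), (44.131072998046875, 85.99964904785156), 69.70184326171875)
```

Bottomed out. I ease off, open and rise.

Request:
{"method": "send_rows", "body": {"targets": [[0.75, [0, 0, -0.006], 0], [0.4, [0, 0, -0.006], 0], [0.4, [0, 0, -0.006], 0], [0.4, [0, 0, -0.006], 0], [0.4, [0, 0, -0.06], 0], [0.4, [0.03, 0, -0.15], 0], [0.4, [0.05, -0.06, -0.22], 0], [0.4, [0.07, -0.15, -0.22], 0]]}}

```text
clock: 15.15
ee_pos: [0.523, -0.1702, 0.1748]
orientation: [[-0.992, 0.123, 0.006], [0.123, 0.992, -0.003], [-0.007, -0.002, -1.0]]
ft_force: [1.0, -1.0, -0.4]
gripper_width: 0.0516
```

```bash
python3 -c "
from h import *
plan(.387,-.196,.1,89.5)
bl(5);bl(5,'top')
p,d=bot.grab_frame('side');W=cloud('side',d)
for n in('side','top'):
    z=np.load(n+'.npz');w=blue(n,z['p'],z['d'],.004);w=w[(w[:,2]<.02)&(abs(w[:,0]-.39)<.05)&(abs(w[:,1]+.2)<.05)];print(n,len(w),cv2.minAreaRect((w[:,:2]*1000).astype(np.float32)),np.median(w[:,2]))
z=np.load('side.npz');save(z['p'][170:270,245:375],'s4.png',6)
"
```

```text
t 15.15 ee [ 0.523  -0.1702  0.1748] F [ 1.  -1.  -0.4] w 0.0516 yaw 82.93 -> shift [ 0.2645 -0.0845  0.148 ] turn -0.0365 tilt z [ 0.0064 -0.0028 -1.    ]
side n 289 min [-54.4 -26.3   6.6] max [27.1 15.1 29.7] med [-26.  -10.1  16.5] slope [-1.  6.] ((-13.527566909790039, -5.444463729858398), (36.1654052734375, 82.80091857910156), 86.02186584472656)
top n 181 min [-57.1 -16.8  11.1] max [26.2 15.7 23.2] med [-26.7   0.6  17. ] slope [-2.4  0.7] ((-15.57326889038086, -0.6993694305419922), (32.201969146728516, 83.25543212890625), 89.34313201904297)
side 154 ((387.9990234375, -199.1205596923828), (27.787643432617188, 39.86458969116211), 85.5283432006836) 0.009220099721326265
top 0 ((0.0, 0.0), (0.0, 0.0), 0.0) nan
  return _methods._mean(a, axis=axis, dtype=dtype,
  ret = ret.dtype.type(ret / rcount)
```

View pics/s4.png

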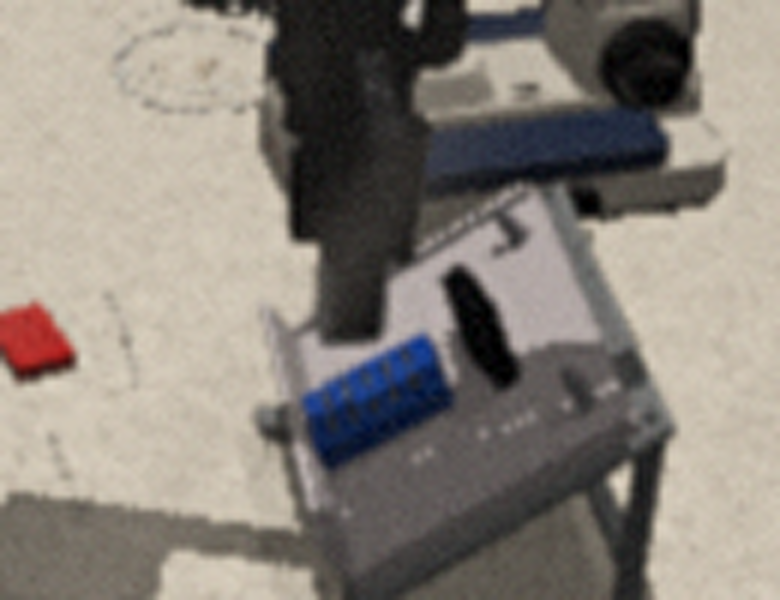

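The large cassette lies flat on the tray, end at the lip (315,430). Now the small one: (0.387, -0.196), yaw about -2°.

Request:
{"method": "send_rows", "body": {"targets": [[0.3, [0.08, -0.03, 0.04], -0.028], [0.2, [0.16, -0.055, 0.08], -0.028], [0.2, [0.23, -0.075, 0.12], -0.028], [0.2, [0.2645, -0.085, 0.148], -0.028], [0.2, [0.2645, -0.085, 0.148], -0.028], [0.2, [0.2645, -0.085, 0.148], -0.028], [0.2, [0.2645, -0.085, 0.148], -0.028]]}}

```text
clock: 16.0
ee_pos: [0.386, -0.1955, 0.0963]
orientation: [[-0.999, 0.038, 0.001], [0.038, 0.999, -0.0], [-0.001, -0.0, -1.0]]
ft_force: [0.1, 0.0, -0.3]
gripper_width: 0.0684
```

```bash
cat >> h.py <<'E'
def bl2(lo=8,hi=40,xmax=9):
    """blue on the tray: per camera, extents from colour mask intersected with plane of its own median height"""
    for n in('top','side'):
        p,d=grab(n);hsv=cv2.cvtColor(p,cv2.COLOR_RGB2HSV);m=(hsv[...,0]>100)&(hsv[...,0]<125)&(hsv[...,1]>110)
        B=toboard(cloud(n,d));k=m&(B[...,0]>-75)&(B[...,0]<xmax)&(abs(B[...,1])<40)&(B[...,2]>lo)&(B[...,2]<hi);b=B[k]
        for _ in range(4):
            f=np.linalg.lstsq(np.c_[np.ones(len(b)),b[:,:2]],b[:,2],rcond=None)[0];r=b[:,2]-np.c_[np.ones(len(b)),b[:,:2]]@f;b=b[abs(r)<max(2,2*r.std())]
        print(n,len(b),'x',b[:,0].min().round(1),b[:,0].max().round(1),'y',b[:,1].min().round(1),b[:,1].max().round(1),'z',np.median(b[:,2]).round(1),'slope',np.degrees(np.arctan(f[1:])).round(1),'rect',[np.round(a,1) for a in cv2.minAreaRect(b[:,:2].astype(np.float32))])
E
python3 -c "
from h import *
plan(.3873,-.1965,.0035,88)
bl2()
print(patch('side',grab('side')[1],(-55,-5),(25,65)))
# lip inner face from depth
for n in('side','top'):
    B=toboard(cloud(n,np.load(n+'.npz')['d'])).reshape(-1,3);B=B[(abs(B[:,1])<60)&(B[:,2]>22)&(B[:,2]<32)&(B[:,0]>-75)&(B[:,0]<-45)];print(n,len(B),np.percentile(B,[5,50,95],axis=0).round(1).tolist())
"
```

```text
t 16.0 ee [ 0.386  -0.1955  0.0963] F [ 0.1  0.  -0.3] w 0.0684 yaw 87.83 -> shift [-0.0025 -0.0018  0.1855] turn -0.0009 tilt z [ 6.e-04 -3.e-04 -1.e+00]
top 164 x -54.8 -0.9 y -16.9 15.6 z 16.5 slope [-2.7  2.4] rect [array([-27.9,  -0.4]), array([53.8, 32.3]), np.float64(0.6)]
side 224 x -54.9 -0.0 y -21.7 15.4 z 17.2 slope [-4.5  1.1] rect [array([-27.4,  -3.1]), array([37.1, 54.9]), np.float64(89.9)]
(161, 'med z', np.float64(3.5), 'slope deg x,y', array([-0.66, -0.15]))
side 77 [[-60.5, -55.3, 22.8], [-57.4, -4.9, 26.3], [-56.1, 52.9, 28.3]]
top 66 [[-60.5, -53.9, 22.7], [-57.3, 3.9, 26.4], [-54.7, 54.5, 30.1]]
```

```bash
python3 -c "
from h import *
for n in('side','top'):
    z=np.load(n+'.npz');B=toboard(cloud(n,z['d'])).reshape(-1,3)
    for x0 in range(-54,0,9):
        b=B[(B[:,0]>=x0)&(B[:,0]<x0+9)&(abs(B[:,1])<12)];f=B[(B[:,0]>=x0)&(B[:,0]<x0+9)&(B[:,1]>25)&(B[:,1]<60)];print(n,x0,len(b),np.median(b[:,2]).round(1),'floor',np.median(f[:,2]).round(1))
"
```

```text
side -54 24 19.0 floor 3.5
side -45 26 18.3 floor 3.7
side -36 26 18.2 floor 3.5
side -27 38 17.0 floor 3.3
side -18 158 491.8 floor 3.0
side -9 151 490.3 floor 3.9
top -54 165 671.1 floor 687.6
top -45 176 655.5 floor 653.7
top -36 191 635.6 floor 617.3
top -27 221 611.5 floor 578.2
top -18 333 569.9 floor 5.7
top -9 136 530.0 floor 5.3
```

The lip end is riding about 3.5 mm high: floor 3.5, top 19.0 instead of 15.5. I press that end down with closed fingers just inside the lip.

Request:
{"method": "send_rows", "body": {"targets": [[0.6, [-0.06, 0.04, -0.06], 0.0282], [1, [-0.13, 0.085, -0.08], 0.0282], [1, [-0.2, 0.13, -0.08], 0.0282], [1, [-0.27, 0.176, -0.08], 0.0282], [1, [-0.3165, 0.2067, -0.08], 0.0282], [1, [-0.3165, 0.2067, -0.02], 0.0282], [1, [-0.3165, 0.2067, 0.022], 0.0282], [1, [-0.3165, 0.2067, 0.022], 0.0282]]}}

```text
clock: 16.95
ee_pos: [0.5462, -0.0976, 0.0821]
orientation: [[-0.992, 0.126, -0.004], [0.126, 0.992, 0.001], [0.005, 0.001, -1.0]]
ft_force: [-0.5, 0.1, 0.7]
gripper_width: -0.0
```

```bash
python3 -c "
from h import *
hz(-49,.07)
"
```

```text
t 16.95 ee [ 0.5462 -0.0976  0.0821] F [-0.5  0.1  0.7] w -0.0 yaw 82.76 -> shift [-0.004  -0.0009  0.0241] turn 0.0 tilt z [-0.0044  0.0014 -1.    ]
```

Request:
{"method": "send_rows", "body": {"targets": [[1, [-0.004, 0, 0.01], 0], [1, [-0.004, 0, 0.02], 0], [1, [-0.004, 0, 0.025], 0], [1, [-0.004, 0, 0.029], 0], [1, [-0.004, 0, 0.029], 0]]}}

```text
clock: 17.45
ee_pos: [0.5492, -0.0988, 0.0705]
orientation: [[-0.992, 0.127, 0.0], [0.127, 0.992, -0.0], [-0.0, -0.0, -1.0]]
ft_force: [-0.7, -0.1, -0.2]
gripper_width: 0.0003
```

```bash
cat >> h.py <<'E'
def prof(n='side',x=(-54,0)):
    p,d=grab(n);B=toboard(cloud(n,d)).reshape(-1,3);B=B[(B[:,2]>-10)&(B[:,2]<45)]
    for x0 in range(x[0],x[1],9):
        b=B[(B[:,0]>=x0)&(B[:,0]<x0+9)&(abs(B[:,1])<11)];f=B[(B[:,0]>=x0)&(B[:,0]<x0+9)&(B[:,1]>26)&(B[:,1]<60)];print(n,x0,len(b),np.median(b[:,2]).round(1),'floor',np.median(f[:,2]).round(1))
E
python3 -c "
from h import *
hz(-49,.07);prof()
"
```

```text
t 17.45 ee [ 0.5492 -0.0988  0.0705] F [-0.7 -0.1 -0.2] w 0.0003 yaw 82.7 -> shift [0.0023 0.0008 0.0009] turn -0.0003 tilt z [ 2.e-04 -1.e-04 -1.e+00]
side -54 22 19.1 floor nan
side -45 19 35.9 floor nan
side -36 13 18.4 floor 2.3
side -27 31 16.9 floor 3.1
side -18 24 16.4 floor 3.3
side -9 33 15.5 floor 3.3
  return _methods._mean(a, axis=axis, dtype=dtype,
  ret = ret.dtype.type(ret / rcount)
```

Request:
{"method": "send_rows", "body": {"targets": [[1, [0, 0, 0.003], 0], [1, [0, 0, 0.006], 0], [1, [0, 0, 0.009], 0], [1, [0, 0, 0.012], 0], [1, [0, 0, 0.012], 0]]}}

```text
clock: 18.0
ee_pos: [0.5495, -0.0988, 0.0663]
orientation: [[-0.992, 0.127, 0.001], [0.127, 0.992, -0.001], [-0.001, -0.001, -1.0]]
ft_force: [-11.0, 2.8, 28.4]
gripper_width: 0.0001
```

```bash
python3 -W ignore -c "
from h import *
hz(-49,.07);prof()
"
```

```text
t 18.0 ee [ 0.5495 -0.0988  0.0663] F [-11.    2.8  28.4] w 0.0001 yaw 82.72 -> shift [ 0.003   0.0009 -0.0075] turn -0.0002 tilt z [ 1.4e-03 -7.0e-04 -1.0e+00]
side -54 23 17.0 floor nan
side -45 20 38.5 floor nan
side -36 15 16.4 floor 4.7
side -27 28 15.2 floor nan
side -18 25 15.2 floor 3.2
side -9 33 14.9 floor 3.3
```

Seated now (about 12 mm above the floor along its length). Back to the small cassette.

Request:
{"method": "send_rows", "body": {"targets": [[1, [0, 0, -0.05], 0], [1, [0.01, 0, -0.13], 0], [0.6, [0.08, -0.06, -0.13], -0.0293], [0.2, [0.16, -0.12, -0.1], -0.0293], [0.2, [0.23, -0.18, -0.067], -0.0293], [0.2, [0.297, -0.235, -0.067], -0.0293], [0.2, [0.297, -0.235, -0.067], -0.0293], [0.2, [0.297, -0.235, -0.067], -0.0293]]}}

```text
clock: 18.85
ee_pos: [0.3868, -0.197, 0.0982]
orientation: [[-0.999, 0.037, 0.001], [0.037, 0.999, -0.001], [-0.001, -0.0, -1.0]]
ft_force: [0.3, 0.0, 0.3]
gripper_width: 0.0681
```

```bash
python3 -W ignore -c "
from h import *
plan(.3873,-.1965,.0035,88)
prof();bl2()
"
```

```text
t 18.85 ee [ 0.3868 -0.197   0.0982] F [0.3 0.  0.3] w 0.0681 yaw 87.86 -> shift [-0.0009  0.0011  0.1893] turn -0.0008 tilt z [ 8.e-04 -5.e-04 -1.e+00]
side -54 21 15.3 floor 3.6
side -45 25 15.5 floor 3.1
side -36 23 15.5 floor 3.8
side -27 24 15.3 floor 3.6
side -18 21 15.6 floor 3.3
side -9 33 14.9 floor 3.7
top 160 x -57.8 -1.4 y -16.5 15.8 z 14.9 slope [ 0.2 -1.9] rect [array([-29.6,  -0.3]), array([32.1, 56.4]), np.float64(89.6)]
side 227 x -55.2 0.1 y -22.5 15.0 z 15.1 slope [-0.4  1.2] rect [array([-27.5,  -3.7]), array([55.2, 37.5]), np.float64(0.5)]
```

Large cassette: flat, square (0.5°), against the lip. Now I grip the small one.

Request:
{"method": "send_rows", "body": {"targets": [[0.2, [0, 0, 0.09], 0], [0.3, [0, 0, 0.16], 0], [0.3, [0, 0, 0.189], 0], [0.3, [0, 0, 0.189], 0], [0.85, [0, 0, 0.189], 0], [0.85, [0, 0, 0.189], 0], [0.85, [0, 0, 0.189], 0], [0.85, [0, 0, 0.189], 0]], "force": 20}}

```text
clock: 19.8
ee_pos: [0.3878, -0.1968, 0.0045]
orientation: [[-0.999, 0.035, 0.002], [0.035, 0.999, -0.001], [-0.002, -0.001, -1.0]]
ft_force: [1.1, 2.7, 7.2]
gripper_width: 0.0271
```

Request:
{"method": "send_rows", "body": {"targets": [[0.85, [0, 0, 0], 0], [0.85, [0, 0, -0.05], 0], [0.85, [0, 0, -0.15], 0], [0.85, [0, 0, -0.25], 0], [0.85, [0, 0, -0.32], 0], [0.85, [0, 0, -0.32], 0]]}}

```text
clock: 20.4
ee_pos: [0.3886, -0.1976, 0.1689]
orientation: [[-0.999, 0.035, 0.007], [0.035, 0.999, -0.005], [-0.007, -0.005, -1.0]]
ft_force: [0.1, -0.2, -1.6]
gripper_width: 0.0273
```

```bash
python3 -c "
from h import *
hz(-40,.13,-.5)
p,d=grab('side');w=blue('side',p,d);s=bot.observe();w=w[np.linalg.norm(w-s['ee_pos'],axis=1)<.05]
print(len(w),(w.min(0)-s['ee_pos']).round(4),(w.max(0)-s['ee_pos']).round(4))
"
```

```text
t 20.4 ee [ 0.3886 -0.1976  0.1689] F [ 0.1 -0.2 -1.6] w 0.0273 yaw 87.99 -> shift [-0.3291  0.2075  0.0791] turn 0.0291 tilt z [ 0.0069 -0.0054 -1.    ]
55 [-0.019  -0.0179  0.0016] [0.0195 0.0091 0.0095]
```

Request:
{"method": "send_rows", "body": {"targets": [[0.85, [-0.08, 0.05, 0], 0.0291], [0.85, [-0.16, 0.1, 0], 0.0291], [0.85, [-0.24, 0.15, 0], 0.0291], [0.85, [-0.31, 0.195, 0.02], 0.0291], [0.85, [-0.329, 0.2075, 0.06], 0.0291], [0.85, [-0.329, 0.2075, 0.08], 0.0291], [0.85, [-0.329, 0.2075, 0.08], 0.0291], [0.85, [-0.329, 0.2075, 0.08], 0.0291]]}}

```text
clock: 21.25
ee_pos: [0.5543, -0.0991, 0.1236]
orientation: [[-0.992, 0.127, -0.0], [0.127, 0.992, -0.0], [0.0, -0.0, -1.0]]
ft_force: [0.3, 0.1, -0.5]
gripper_width: 0.0273
```

```bash
python3 -c "
from h import *
hz(-40,.09,-.5);hz(-39,.076,-.5)
"
```

```text
t 21.25 ee [ 0.5543 -0.0991  0.1236] F [ 0.3  0.1 -0.5] w 0.0273 yaw 82.71 -> shift [-0.0055 -0.0008  0.0672] turn -0.0003 tilt z [-4.e-04 -2.e-04 -1.e+00]
t 21.25 ee [ 0.5543 -0.0991  0.1236] F [ 0.3  0.1 -0.5] w 0.0273 yaw 82.71 -> shift [-0.0075 -0.0008  0.0952] turn -0.0003 tilt z [-4.e-04 -2.e-04 -1.e+00]
```

Request:
{"method": "send_rows", "body": {"targets": [[0.85, [-0.0055, -0.0008, 0.04], 0], [0.85, [-0.0055, -0.0008, 0.067], 0], [0.85, [-0.0058, -0.0008, 0.075], 0], [0.85, [-0.0063, -0.0008, 0.082], 0], [0.85, [-0.007, -0.0008, 0.089], 0], [0.85, [-0.0075, -0.0008, 0.095], 0], [0.85, [-0.0075, -0.0008, 0.1], 0], [0.85, [-0.0075, -0.0008, 0.1], 0]]}}

```text
clock: 22.05
ee_pos: [0.5588, -0.0999, 0.0747]
orientation: [[-0.992, 0.127, 0.001], [0.127, 0.992, -0.001], [-0.001, -0.001, -1.0]]
ft_force: [-4.8, 0.5, 9.1]
gripper_width: 0.0273
```

```bash
python3 -W ignore -c "
from h import *
hz(-39,.072,-.5);prof()
"
```

```text
t 22.05 ee [ 0.5588 -0.0999  0.0747] F [-4.8  0.5  9.1] w 0.0273 yaw 82.73 -> shift [ 0.0017 -0.0004  0.0055] turn -0.0002 tilt z [ 1.2e-03 -9.0e-04 -1.0e+00]
side -54 21 34.9 floor 3.6
side -45 26 33.4 floor nan
side -36 7 33.1 floor nan
side -27 1 43.3 floor nan
side -18 6 15.8 floor nan
side -9 26 14.8 floor nan
```

Request:
{"method": "send_rows", "body": {"targets": [[0.85, [0, 0, 0.003], 0], [0.85, [0, 0, 0.006], 0], [0.85, [0, 0, 0.009], 0], [0.85, [0, 0, 0.011], 0], [0.85, [0, 0, 0.011], 0]]}}

```text
clock: 22.6
ee_pos: [0.5593, -0.1, 0.0725]
orientation: [[-0.992, 0.126, 0.004], [0.126, 0.992, -0.002], [-0.004, -0.001, -1.0]]
ft_force: [-21.9, 4.1, 52.6]
gripper_width: 0.0267
```

```bash
python3 -W ignore -c "
from h import *
hz(-39,.072,-.5);prof()
"
```

```text
t 22.6 ee [ 0.5593 -0.1     0.0725] F [-21.9   4.1  52.6] w 0.0267 yaw 82.74 -> shift [ 0.0027 -0.0003  0.001 ] turn -0.0001 tilt z [ 0.0036 -0.0017 -1.    ]
side -54 18 33.3 floor 3.8
side -45 20 31.9 floor nan
side -36 10 32.5 floor nan
side -27 2 44.4 floor nan
side -18 6 15.1 floor nan
side -9 20 14.0 floor nan
```

The fingertips are touching the large cassette. I back off, release so the lip end drops the last few degrees, then measure.

Request:
{"method": "send_rows", "body": {"targets": [[0.85, [0, 0, -0.009], 0], [0.85, [0, 0, -0.009], 0], [0.55, [0, 0, -0.009], 0], [0.55, [0, 0, -0.009], 0], [0.55, [0, 0, -0.009], 0], [0.55, [0, 0, -0.05], 0], [0.55, [0.01, 0, -0.12], 0], [0.55, [0.05, 0, -0.15], 0]]}}

```text
clock: 23.45
ee_pos: [0.5351, -0.0966, 0.145]
orientation: [[-0.992, 0.126, 0.002], [0.126, 0.992, -0.001], [-0.002, -0.0, -1.0]]
ft_force: [-0.9, -0.4, 1.0]
gripper_width: 0.0384
```

```bash
python3 -W ignore -c "
from h import *
hz(-49,.09,-.5);prof();bl2(20,45);bl2(8,19)
"
```

```text
t 23.45 ee [ 0.5351 -0.0966  0.145 ] F [-0.9 -0.4  1. ] w 0.0384 yaw 82.75 -> shift [-0.0259 -0.0009  0.1101] turn -0.0 tilt z [ 2.3e-03 -8.0e-04 -1.0e+00]
side -54 23 25.6 floor 3.4
side -45 20 25.1 floor 2.8
side -36 23 25.8 floor 3.9
side -27 22 25.4 floor 3.4
side -18 31 17.2 floor 3.6
side -9 28 14.7 floor 3.7
top 4 x -54.4 -50.1 y 5.0 10.8 z 25.4 slope [ 60.7 -23.3] rect [array([-51.3,   8. ]), array([4.2, 4.9]), np.float64(60.6)]
side 120 x -54.5 -14.4 y -18.5 9.7 z 24.9 slope [-0.9  3.3] rect [array([-34.2,  -4.2]), array([28. , 39.9]), np.float64(87.5)]Traceback (most recent call last):
  File "<string>", line 3, in <module>
    hz(-49,.09,-.5);prof();bl2(20,45);bl2(8,19)
                                      ~~~^^^^^^
  File "h.py", line 58, in bl2
    print(n,len(b),'x',b[:,0].min().round(1),b[:,0].max().round(1),'y',b[:,1].min().round(1),b[:,1].max().round(1),'z',np.median(b[:,2]).round(1),'slope',np.degrees(np.arctan(f[1:])).round(1),'rect',[np.round(a,1) for a in cv2.minAreaRect(b[:,:2].astype(np.float32))])
                       ~~~~~~~~~~^^
    return umr_minimum(a, axis, None, out, keepdims, initial, where)
ValueError: zero-size array to reduction operation minimum which has no identity
```

The small one is flat on top (10 mm above the large) and at the lip. I clear the arm and check squareness, with my last picture.

Request:
{"method": "send_rows", "body": {"targets": [[0.55, [0.04, -0.03, -0.07], 0], [0.4, [0.1, -0.11, -0.14], 0], [0.3, [0.17, -0.2, -0.2], 0], [0.3, [0.24, -0.29, -0.21], 0], [0.3, [0.3, -0.38, -0.21], 0], [0.3, [0.317, -0.443, -0.21], 0], [0.3, [0.317, -0.443, -0.21], 0], [0.3, [0.317, -0.443, -0.21], 0]]}}

```text
clock: 24.45
ee_pos: [0.3476, -0.298, 0.2468]
orientation: [[-0.992, 0.13, -0.001], [0.13, 0.992, 0.001], [0.001, 0.001, -1.0]]
ft_force: [0.7, 0.4, 0.4]
gripper_width: 0.0592
```

```bash
python3 -W ignore -c "
from h import *
plan(.35,-.3,.25);prof();bl2(20,45)
I=[]
for n in('top','side'):
    p=np.load(n+'.npz')['p'];a=rect(n,p,27,4,(-80,20),(-50,50));b=rect(n,p,17,4,(-80,20),(-50,50));I.append(np.hstack([a,b]))
I=cv2.resize(np.vstack(I),None,fx=.74,fy=.74);cv2.imwrite('pics/fin.png',I[:,:,::-1]);print(I.shape)
"
```

```text
t 24.45 ee [ 0.3476 -0.298   0.2468] F [0.7 0.4 0.4] w 0.0592 yaw 82.55 -> shift [-0.0053 -0.0034 -0.0064] turn 0 tilt z [-1.3e-03  9.0e-04 -1.0e+00]
side -54 23 25.4 floor 3.0
side -45 21 25.4 floor 3.5
side -36 22 25.8 floor 3.3
side -27 22 25.3 floor 3.9
side -18 31 17.2 floor 3.3
side -9 31 14.7 floor 3.6
top 108 x -54.5 -3.4 y -15.6 15.2 z 24.6 slope [-1.5  0. ] rect [array([-28.6,  -1.1]), array([52.4, 29.1]), np.float64(3.8)]
side 124 x -54.8 -14.1 y -19.1 9.1 z 25.2 slope [0.7 2.4] rect [array([-34.5,  -4.4]), array([27.3, 41.1]), np.float64(85.5)]
(592, 592, 3)
```

View pics/fin.png

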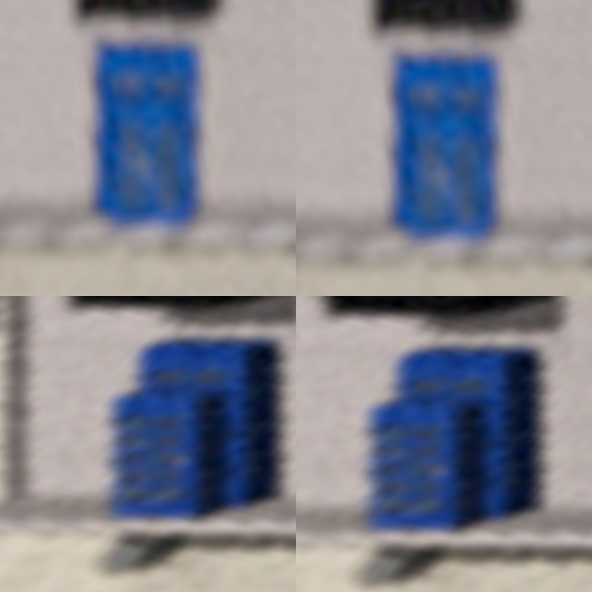

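```bash
python3 -W ignore -c "
from h import *
p=np.load('side.npz')['p'];s=6
a=rect('side',p,27,s,(-80,20),(-50,50)).astype(float)
def edge(rows,lo,hi,ch,sign,im):
    P=[]
    for v in rows:
        g=sign*np.gradient(cv2.GaussianBlur(im[...,ch],(0,0),4)[v,lo:hi]);k=g.argmax();P.append((v,lo+k))
    P=np.array(P);f=np.polyfit(P[:,0],P[:,1],1);r=P[:,1]-np.polyval(f,P[:,0]);P=P[abs(r)<2*r.std()+1];f=np.polyfit(P[:,0],P[:,1],1);return 'deg',np.degrees(np.arctan(f[0])).round(2),'at',np.polyval(f,330 if 1 else 0).round(1)
k=s/(4*.74)
R=range(int((410-296)*k),int((505-296)*k),3)
print('small left',edge(R,int(95*k),int(140*k),0,-1,a)); print('small right',edge(R,int(175*k),int(225*k),2,-1,a))
b=rect('side',p,17,s,(-80,20),(-50,50)).astype(float)
R2=range(int((365-296)*k),int((480-296)*k),3)
print('large right(z17)',edge(R2,int((495-296)*k),int((530-296)*k),2,-1,b))
at=a.transpose(1,0,2);C=range(int(125*k),int(190*k),3)
print('small bottom',edge(C,int((490-296)*k),int((535-296)*k),2,-1,at),edge(C,int((490-296)*k),int((535-296)*k),0,1,at));print('small top',edge(C,int((375-296)*k),int((410-296)*k),1,1,at))
"
```

```text
small left ('deg', np.float64(-1.25), 'at', np.float64(230.0))
small right ('deg', np.float64(0.67), 'at', np.float64(401.5))
large right(z17) ('deg', np.float64(1.31), 'at', np.float64(426.8))
small bottom ('deg', np.float64(-0.17), 'at', np.float64(480.7)) ('deg', np.float64(0.05), 'at', np.float64(450.7))
small top ('deg', np.float64(19.64), 'at', np.float64(195.7))
```

The small cassette's edges are within about 1° of square, its bottom edge is parallel to the lip (0.1°), and its width is 28.6 mm. Handing in.

```bash
python3 -c "
from h import *
bot.sign_off();print(bot.observe()['clock'])"
```

```text
the job is handed in; nothing more can be done
the job is handed in; nothing more can be done
```

The drain stand is set up and handed in. The clock stood at about 24.6 s of the 67 s allowed.

**What I did**
- **Tray:** I gripped it by the ends of its rib, pressed it against the board to take up the slope, and set it down over both pins.
- **Large cassette:** It first rode about 3.5 mm high at the lip end. I pressed it flat with closed fingers.
- **Small cassette:** I laid it on the large one and let it slide down to the lip.

**Last checks**
- **Tray:** Both pins show through the holes. It lies on the board within about 0.1°. That picture was taken before the cassettes were loaded; after loading I checked only the floor height, which stayed steady.
- **Large cassette:** It reads 12 mm above the tray floor along its whole length. It is square to within about 0.5° and its end is at the lip to within about 1 mm.
- **Small cassette:** It reads 10 mm above the large one. Its end is parallel to the lip within 0.2°, and its sides within about 1.3°.
- **Forces:** The highest wrist force I read was about 57 N, when the fingertips briefly pressed on the large cassette.

**What disagreed**
- A rough outline fit gave the small cassette about 4° of twist. The finer edge fit did not, and I trusted that one.
- One automatic fit, to the small cassette's upper edge, failed.
- The two cameras differ by 2–4 mm in y.

I did not re-measure the tally counter, vial or petri dish at the end. No planned move took the arm into them.

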